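Find the hidden brace behind a steel skin and set the bonding weight on it

ROBOT

A 6-joint arm with a two-finger parallel gripper is mounted at the origin on the work surface. World frame = base frame: x ahead of the robot, y to its left, z up, the work surface at z = 0. Lengths are in mm, angles in degrees, forces in N, time in s.
With the tool pointing down it reaches from about 300 to 825 mm from the base axis. Payload 5.4 kg.
Tool frame: the origin (TCP) lies at the very end of the fingers, on their centre line; the grasp point (between the pads) lies 19 mm behind it (manip.grasp_offset is the z of the grasp point in the tool frame, in mm); z points along the fingers, y is the direction in which the jaws open and shut (so a half turn about z gives the same grasp; the last joint's range is limited). The gripper opens to 92 mm and grips with 3 to 60 N. Pads are 20 mm wide; open, the fingers measure 128 mm over their backs; the gripper's body (75 mm by 189 mm) begins 69 mm behind the grasp point.
Start: joints at [-75.407, 9.076, 91.501, -0, 79.423, -12.038], TCP at [257.715, -513.993, 214.601] pointing down, gripper open.
Joint ranges: [-166.64, 166.64], [-54.1, 131.32], [10.49, 154.53], [-73.88, 253.88], [9.74, 151.15], [-171.62, 171.62]. Speed limits (degrees/s): [147.25, 147.25, 180, 180, 180, 180].

INTERFACE

Orientations are given as a 3x3 rotation matrix whose columns are the frame's x, y, z axes.
In Python, from rig import manip gives the robot as it stands.
- The arm moves only by the tool step_arm, never from a script. Its argument "steps" is a list of rows, each a list of 3 entries, a list of its own where there are three numbers: the turn, a rotation vector about the tool's x, y, z in rad, then the shift along the tool's x, y, z in mm, then the closure, from -1 (fully open) to 1 (shut). A call has 1 to 20 rows; each row is the pose to reach, as a shift and turn from the pose measured when the call began, along the tool's axes at that moment; what a row does not reach only later rows make up. A row lasts 1/8 s, in which the tool goes at most 62.5 mm and 10.7 degrees, less where a joint would pass 70% of its speed; a pose out of reach is approached as far as the arm can. A call with a gripper value outside its range is refused whole. The fingers move at their own pace and stop on an object; "grip_force" is the grip in N (left out, the last holds). Time passes only in rows, so rows that repeat a pose let the fingers close. It gives the time, the measured TCP pose, the force and the opening at its end, in the units of the state.
- manip.get_state(): the state, without advancing time (a new reading comes with each control period).
- manip.capture(name): name is "scene" or "top"; returns the picture (420x560x3 uint8, red, green, blue); there is no depth.
- manip.calibration(name): a dict with "fx", "fy", "cx", "cy" (pixels), "D" ([k1, k2, p1, p2, k3] as OpenCV has them; the pictures are not rectified), "view" (4x4, takes a point from world to camera coordinates). Camera axes: x right, y down, z forward; pixel columns grow to the right and rows downward; lengths in mm; the calibration is good to about 2 mm. A picture is of the moment at which its call begins. calibration takes no time and is no camera call.
- manip.job_done(): hands the job in, once; it reports no verdict.
Trained networks look in the newest picture that a camera, given by its name, has taken for a name from the list of things; names that differ only in an ending like _2 or _b are one class to them, and where a whole thing is asked for, a point or a joint stands for the part that bears it (a point fixed in the world has none). Each returns a list of dicts, best first, with "p" (0 to 1); they miss things now and then, are a little off and sometimes report something else, mostly with a low value. They report only what shows in the picture. A call takes as long as a camera call.
- manip.search_frame(label, camera): "xyz" ([x, y, z] in mm, in the coordinates of the camera as it stood for that picture, good to about 4 mm: the middle of the surface that is visible of it).
The state is a dict: "time_s": time; "joint_pos": joint angles; "qvel": joint speeds; "effort": joint torques, N m; "position": TCP position; "ee_rot": TCP orientation; "force": force on the tool from outside, world axes, zero at the start; "moment": the same for the moment, N m; "finger_gap": finger opening in mm.
Only numpy, scipy, OpenCV 4.12 (cv2) and the standard library are available. Lean on these libraries where they do the work, as an engineer would, in place of code of your own. Each camera call takes 0.05 s, during which the arm holds its last target.

TASK

A thin steel skin lies on the blue stand, and one brace freshly coated with adhesive runs front to back out of sight beneath it; elsewhere the skin is unsupported and gives way. First feel for the brace by pressing gently on the skin with the bare, shut fingertips, then set the yellow weight down softly and lengthwise over the brace, near the middle of its length, so that it presses the skin onto the brace and stays standing level without sagging into the soft skin. Let go of it there and leave the can, the tape measure and the hammer alone.

Things in the scene. Friction and masses are not known exactly. Their poses are not given: they have to be found in the camera images.
- panel: Blue fixed stand with a grey steel skin on top, 180 mm front to back (its x), 284 mm wide (its y). Origin: centre of its underside on the bench; yaw up to 0.2 rad. Skin top 60 mm above the origin, flush with rigid side rails 20 mm wide, inner faces at y = +-122 mm. The hidden brace lies under the skin parallel to x, 12 mm wide (y), 140 mm long, centred at x = 0, its y anywhere from -80 to +80 mm.
- skin_mid (a point): Centre of the unpressed skin's upper surface; axes as the panel's. Swage lines along x, 10 mm apart, divide the skin into strips that yield singly: each a 180 N/m spring with a hard stop 14 mm down. Unsupported, shut fingertips (2 to 4 strips) feel about 3 to 5 N at 7 mm and must go 8 mm down or more to feel 8 N; over the brace 8 N come within about 3 to 4.5 mm.
- skin_front (a point): Middle of the skin's front edge (robot side), 90 mm from skin_mid along -x, same height. Over the brace the skin goes down only 2 mm, then is stiff (10 N/mm). All strips that overlap the brace are stiff: a band 20 (at times 30) mm wide, felt wider by the fingertips' width; its middle is the brace to within 5 mm.
- weight: Bonding weight, 0.9 kg: yellow steel plate 120 mm (x) by 60 mm (y) by 16 mm, with an upright black rubber grip on its centre line, 90 mm long (x), 24 mm wide (y), 38 mm high. Origin: centre of the underside; top at 54 mm. Stands on the bench left or right of the stand. Centred within about 8 mm of the brace's line it stays level; elsewhere it tilts or sinks 6 mm or more.
- weight_grip (a point): Grasp point of the weight, in the middle of the rubber grip, 40 mm above the weight's underside; axes as the weight's, so the fingers close along its y.
- spray_can: Bystander: upright can, 60 mm across, 120 mm high; origin at the centre of its base. On the other side of the stand from the weight.
- tape_measure: Bystander: green tape measure 70 x 40 x 60 mm; origin at the centre of its underside.
- hammer: Bystander: hammer lying on the bench beyond the stand, about 300 mm long.

How it is judged (in metres and radians):
On the way:
1. the skin is pressed with the fingers (over 3 N) while the weight still stands where it was (contact force between the fingers and panel above 3 N and distance of weight from where it was at the start of the episode below 0.02 m), for 0.03 s.
At the end, for the whole second after the job is handed in: The weight stands free on the skin between the rails, its underside no more than 4.5 mm below the unpressed skin, tilted under 0.05 rad (about 3 degrees), lengthwise along the brace to within 0.15 rad, within 30 mm of the middle front to back, at rest (z of weight in the frame of skin_mid between -0.0045 and 0.001 m and x of weight in the frame of skin_mid between -0.03 and 0.03 m and y of weight in the frame of skin_mid between -0.105 and 0.105 m and angle between weight's own z axis and vertical below 0.05 rad and angle between the x axis of weight and the x axis of panel, either way round below 0.15 rad and contact force between weight and panel above 4 N and linear speed of weight below 0.02 m/s); the robot touches nothing.
It fails at once if the skin is pressed with the fingers harder than 60 N (contact force between the fingers and panel above 60 N).
It fails at once if a bystander is moved more than 20 mm (distance of any of spray_can, tape_measure, hammer from where it was at the start of the episode above 0.02 m).
It fails at once if the weight is dropped or slammed onto the skin (nearer than 15 mm to it and faster than 0.5 m/s) (linear speed of weight above 0.5 m/s and z of weight in the frame of skin_mid between -0.02 and 0.015 m and x of weight in the frame of skin_mid between -0.09 and 0.09 m and y of weight in the frame of skin_mid between -0.12 and 0.12 m).
It also fails if it takes over 72 s, if anything falls off the work surface, if the arm or the gripper's body presses on something with over 40 N, if the wrist force passes 120 N, or if a joint passes its speed limit or range.

## Working session

There is one attempt and no reset: what is moved stays moved. The work goes in short steps, Python scripts to look and compute and a tool call to move; the robot and the scene stay as the last step left them, time stands still between calls to the robot, and variables do not carry over. Pictures are saved under pics/ and viewed, and the job is handed in when it is done.

Besides the shell and the picture viewer there is one more tool, called after ">>>" in YAML: its name, and indented under it one key for each argument. step_arm: Moves the arm, as the interface text tells. Its arguments: {"type":"object","properties":{"steps":{"type":"array"},"grip_force":{"type":"number"}},"required":["steps"]}

```bash
mkdir -p pics; ls
python3 - <<'E'
from rig import manip
import cv2, numpy as np
for n in ["scene","top"]:
    im=manip.capture(n); cv2.imwrite(f"pics/{n}0.png",im[:,:,::-1])
    c=manip.calibration(n); V=np.array(c["view"]); print(n,c["fx"],c["cx"],c["D"],V.round(3).tolist())
    Vi=np.linalg.inv(V)
    for l in ["panel","skin_mid","weight","weight_grip","spray_can","tape_measure","hammer"]:
        r=manip.search_frame(l,n)
        print(l,[(round(d["p"],2),(Vi@np.r_[d["xyz"],1])[:3].round(0).tolist()) for d in r[:3]])
print(manip.get_state(), manip.grasp_offset)
E
```

```text
pics
scene 430.5503034698972 278.09284296301155 [-0.04785188  0.          0.          0.          0.        ] [[0.802, 0.598, -0.008, -498.018], [0.405, -0.553, -0.729, -204.536], [-0.44, 0.581, -0.685, 1313.683], [0.0, 0.0, 0.0, 1.0]]
panel [(0.86, [599.0, -64.0, 64.0])]
skin_mid [(0.86, [596.0, -67.0, 68.0])]
weight [(0.78, [543.0, -294.0, 16.0])]
weight_grip [(0.64, [541.0, -297.0, 17.0])]
spray_can [(0.71, [470.0, 295.0, 83.0])]
tape_measure [(0.56, [654.0, 271.0, 40.0])]
hammer [(0.57, [804.0, 52.0, 25.0])]
top 439.5662566479271 281.29997759245884 [-0.09285989  0.          0.          0.          0.        ] [[-0.024, -1.0, -0.012, 28.867], [-0.988, 0.025, -0.154, 622.542], [0.154, 0.009, -0.988, 848.222], [0.0, 0.0, 0.0, 1.0]]
panel [(0.68, [578.0, -28.0, 64.0])]
skin_mid [(0.68, [576.0, -37.0, 59.0])]
weight [(0.85, [520.0, -278.0, 17.0])]
weight_grip [(0.28, [575.0, -29.0, 62.0])]
spray_can [(0.6, [452.0, 300.0, 123.0])]
tape_measure [(0.85, [637.0, 278.0, 57.0])]
hammer [(0.58, [798.0, 61.0, 28.0])]
{'time_s': 0.8, 'joint_pos': array([-7.54059383e+01,  9.07257023e+00,  9.15011779e+01, -1.47871022e-03,
        7.94231311e+01, -1.20377986e+01]), 'qvel': array([-0.03597295,  0.04170807, -0.04281468,  0.03490174, -0.03851326,
        0.13867388]), 'effort': array([ 2.57825792e-03, -3.85540795e+01, -3.22343373e+01,  7.04852049e-02,
        3.05813039e-02, -1.00549329e-05]), 'position': array([ 257.71857335, -513.99775054,  214.63298005]), 'ee_rot': array([[ 8.93902992e-01,  4.48260461e-01, -1.08269343e-05],
       [ 4.48260460e-01, -8.93902991e-01, -5.91035245e-05],
       [-3.61720021e-05,  4.79795308e-05, -9.99999998e-01]]), 'force': array([-0.07869957, -0.27660149,  0.8103449 ]), 'moment': array([ 0.01801882, -0.04235816,  0.00056919]), 'finger_gap': 91.76111789407467} -18.700000000000003
```

View pics/scene0.png

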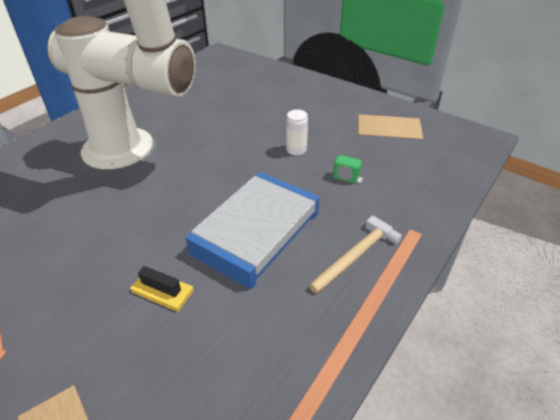

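View pics/top0.png

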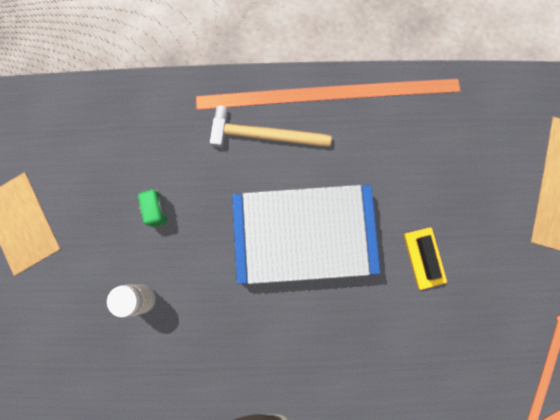

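The top view shows the panel's corners near (234,194), (371,185), (379,274) and (240,284). The yellow weight is at about (425,258), turned slightly. The can and tape measure are on the left, and the hammer is beyond the stand. Next I'll measure these precisely.

```bash
cat > h.py <<'E'
import numpy as np, cv2
from rig import manip
def ray(n,px,z):
    c=manip.calibration(n); V=np.array(c["view"],float)
    K=np.array([[c["fx"],0,c["cx"]],[0,c["fy"],c["cy"]],[0,0,1]])
    u=cv2.undistortPoints(np.array(px,float).reshape(-1,1,2),K,np.array(c["D"],float)).reshape(-1,2)
    R=V[:3,:3];C=-R.T@V[:3,3]
    d=np.c_[u,np.ones(len(u))]@R
    return C+d*((z-C[2])/d[:,2])[:,None]
def proj(n,P):
    c=manip.calibration(n); V=np.array(c["view"],float)
    K=np.array([[c["fx"],0,c["cx"]],[0,c["fy"],c["cy"]],[0,0,1]])
    return cv2.projectPoints(np.array(P,float).reshape(-1,1,3),cv2.Rodrigues(V[:3,:3])[0],V[:3,3],K,np.array(c["D"],float))[0].reshape(-1,2)
def largest(m):
    k,l,s,_=cv2.connectedComponentsWithStats(m.astype(np.uint8)); i=1+np.argmax(s[1:,4]); return l==i
def rect(n,m,z):
    cs,_=cv2.findContours(m.astype(np.uint8),cv2.RETR_EXTERNAL,cv2.CHAIN_APPROX_NONE)
    c=max(cs,key=cv2.contourArea)
    P=ray(n,c.reshape(-1,2),z)[:,:2].astype(np.float32)
    r=cv2.minAreaRect(P); return r, cv2.boxPoints(r).round(1).tolist()
E
python3 - <<'E'
from h import *
for n in ["top","scene"]:
    im=cv2.imread(f"pics/{n}0.png"); hsv=cv2.cvtColor(im,cv2.COLOR_BGR2HSV)
    H,S,Vv=[hsv[:,:,i].astype(int) for i in range(3)]
    y=largest((H>20)&(H<32)&(S>150)&(Vv>120))
    print(n,"yellow",rect(n,y,16))
    roi=np.zeros(H.shape,bool)
    if n=="top": roi[175:295,225:390]=1
    else: roi[170:285,180:325]=1
    sk=largest(roi&(S<60)&(Vv>120)); bl=roi&(H>100)&(H<125)&(S>130)
    print("skin",rect(n,sk,60))
    print("all",rect(n,sk|(bl),60))
    bk=largest(cv2.dilate(y.astype(np.uint8),np.ones((9,9))).astype(bool)&(Vv<35)) if 0 else None
    m=cv2.resize(im[230:300,395:460] if n=="top" else im[255:315,120:205],None,fx=8,fy=8,interpolation=cv2.INTER_NEAREST)
    cv2.imwrite(f"pics/w_{n}.png",m)
E
```

```text
top yellow (((522.7964477539062, -284.3509521484375), (120.17525482177734, 62.12955856323242), 11.968289375305176), [[457.6000061035156, -266.3999938964844], [470.5, -327.20001220703125], [588.0, -302.29998779296875], [575.0999755859375, -241.5]])
skin (((587.2344360351562, -38.0712890625), (335.6754455566406, 218.27720642089844), 88.53087615966797), [[473.79998779296875, -203.10000610351562], [692.0, -208.6999969482422], [700.5999755859375, 126.9000015258789], [482.3999938964844, 132.5]])
all (((587.2070922851562, -38.070587158203125), (335.6754455566406, 218.3318634033203), 88.53087615966797), [[473.79998779296875, -203.10000610351562], [692.0, -208.6999969482422], [700.5999755859375, 126.9000015258789], [482.3999938964844, 132.5]])
scene yellow (((530.510009765625, -289.0869445800781), (122.61563873291016, 62.557430267333984), 12.318717956542969), [[463.8999938964844, -271.6000061035156], [477.29998779296875, -332.70001220703125], [597.0999755859375, -306.6000061035156], [583.7000122070312, -245.39999389648438]])
skin (((571.9340209960938, -52.13494873046875), (377.81573486328125, 371.3982238769531), 36.031185150146484), [[309.8999938964844, -13.100000381469727], [528.4000244140625, -313.3999938964844], [833.9000244140625, -91.19999694824219], [615.5, 209.1999969482422]])
all (((571.989501953125, -52.211212158203125), (377.81573486328125, 371.5869140625), 36.031185150146484), [[309.8999938964844, -13.100000381469727], [528.5, -313.6000061035156], [834.0, -91.30000305175781], [615.5, 209.1999969482422]])
```

Run:
```python
import cv2,numpy as np
im=cv2.imread("pics/top0.png"); hsv=cv2.cvtColor(im,cv2.COLOR_BGR2HSV)
for r,c in [(235,300),(235,240),(235,375),(290,300),(180,300),(150,420),(258,425),(275,427)]: print((r,c),hsv[r,c],im[r,c])
im=cv2.imread("pics/scene0.png"); hsv=cv2.cvtColor(im,cv2.COLOR_BGR2HSV)
for r,c in [(220,260),(255,220),(195,310),(270,300),(180,200)]: print((r,c),hsv[r,c])
cv2.imwrite("pics/p_top.png",cv2.resize(cv2.imread("pics/top0.png")[170:300,225:450],None,fx=3.5,fy=3.5,interpolation=cv2.INTER_CUBIC))
cv2.imwrite("pics/p_scene.png",cv2.resize(cv2.imread("pics/scene0.png")[165:315,120:330],None,fx=3.5,fy=3.5,interpolation=cv2.INTER_CUBIC))
```

```text
(235, 300) [105   2 218] [218 217 216]
(235, 240) [108 168 214] [214 129  73]
(235, 375) [108 166 191] [191 116  67]
(290, 300) [105   6  89] [89 88 87]
(180, 300) [111  14 128] [128 123 121]
(150, 420) [120  11 121] [121 116 116]
(258, 425) [ 0  0 44] [44 44 44]
(275, 427) [15 37 41] [35 38 41]
(220, 260) [ 98   5 204]
(255, 220) [107 151 186]
(195, 310) [106 152 193]
(270, 300) [120  12 126]
(180, 200) [116  16 126]
```

View pics/p_top.png

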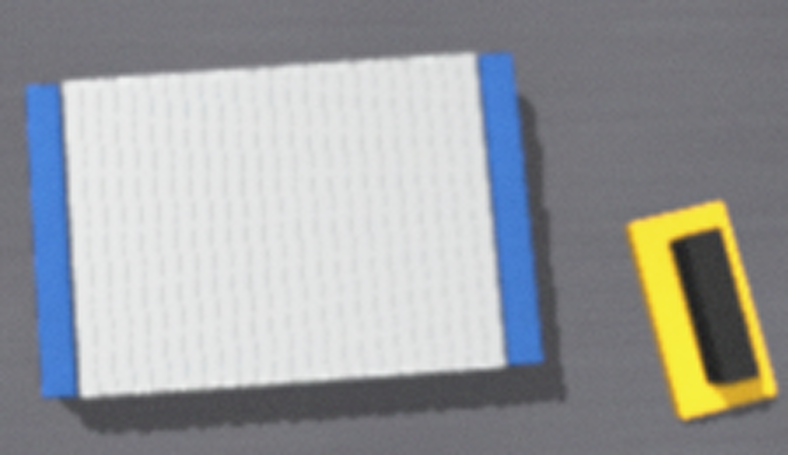

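View pics/p_scene.png

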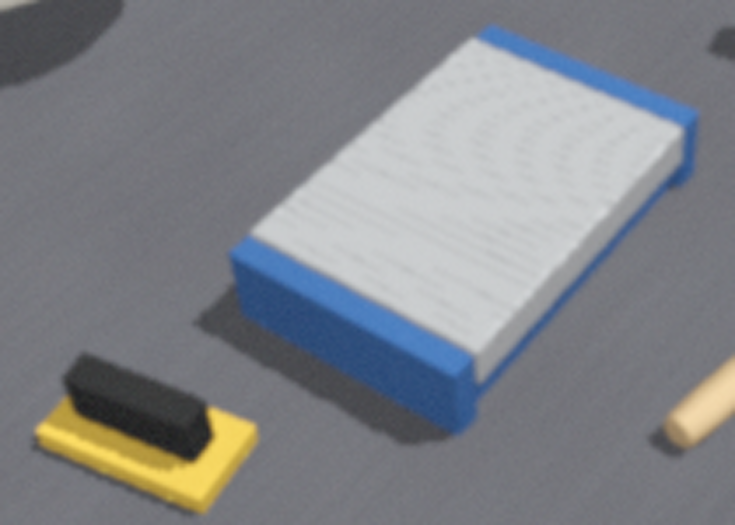

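The panel and weight are clear in both views. I'll fit box silhouettes to both cameras.

```bash
cat >> h.py <<'E'
from scipy.optimize import minimize
def box(lx,ly,z0,z1): return np.array([[a*lx/2,b*ly/2,z] for a in(-1,1) for b in(-1,1) for z in(z0,z1)])
PANEL=[box(180,284,0,60)]; WEIGHT=[box(120,60,0,16),box(90,24,16,54)]
def sil(n,parts,p,sc=8):
    m=np.zeros((420*1,560*1),np.float32)
    c,s=np.cos(p[2]),np.sin(p[2]); R=np.array([[c,-s,0],[s,c,0],[0,0,1]])
    z=p[3] if len(p)>3 else 0
    M=np.zeros((420,560),np.uint8)
    for b in parts:
        q=proj(n,b@R.T+[p[0],p[1],z]).astype(np.float32)
        h=cv2.convexHull(q).reshape(-1,2)
        # antialias: 4x supersample in roi
        cv2.fillConvexPoly(M,np.round(h*256).astype(np.int32),255,cv2.LINE_AA,8)
    return M.astype(float)/255
def fit(ns,masks,parts,p0):
    g=[cv2.GaussianBlur(m.astype(np.float64),(0,0),1.5) for m in masks]
    f=lambda p:sum(((cv2.GaussianBlur(sil(n,parts,p),(0,0),1.5)-a)**2).sum() for n,a in zip(ns,g))
    r=minimize(f,p0,method="Nelder-Mead",options=dict(initial_simplex=[p0]+[np.array(p0)+d for d in np.diag([15,15,.1])],xatol=.02,fatol=.01))
    return r.x.round(3),round(r.fun,1)
def masks(n,im):
    hsv=cv2.cvtColor(im,cv2.COLOR_BGR2HSV);H,S,V=[hsv[:,:,i].astype(int) for i in range(3)]
    roi=np.zeros(H.shape,bool); roi[(slice(170,300) if n=="top" else slice(165,290)),(slice(225,395) if n=="top" else slice(180,330))]=1
    pan=largest(roi&((V>165)&(S<60)|((H>98)&(H<122)&(S>100))))
    roi=np.zeros(H.shape,bool); roi[(slice(220,300) if n=="top" else slice(258,315)),(slice(398,455) if n=="top" else slice(122,200))]=1
    y=(H>15)&(H<35)&(S>110)
    w=largest(roi&(y|((V<62))))
    return pan,w
E
python3 - <<'E'
from h import *
ns=["top","scene"]; ims=[cv2.imread(f"pics/{n}0.png") for n in ns]
M=[masks(n,i) for n,i in zip(ns,ims)]
for name,k,parts,p0 in [("panel",0,PANEL,[590,-38,0.05]),("weight",1,WEIGHT,[523,-286,.2])]:
    for sel in ([0],[1],[0,1]):
        print(name,sel,fit([ns[i] for i in sel],[M[i][k] for i in sel],parts,p0))
    p=fit(ns,[M[i][k] for i in (0,1)],parts,p0)[0]
    for i,n in enumerate(ns):
        e=cv2.morphologyEx((sil(n,parts,p)>.5).astype(np.uint8),cv2.MORPH_GRADIENT,np.ones((2,2)))
        ims[i][e>0]=(0,0,255)
cv2.imwrite("pics/ov.png",np.hstack([cv2.resize(ims[0][170:300,225:450],(450,260)),cv2.resize(ims[1][165:315,120:330],(340,243)).copy()[:243][:].copy() if 0 else cv2.resize(ims[1][165:315,120:330],(350,260))]))
E
```

```text
panel [0] (array([ 5.7743e+02, -3.2815e+01,  4.6000e-02]), np.float64(27.7))
panel [1] (array([ 5.73701e+02, -3.03570e+01,  5.40000e-02]), np.float64(581.8))
panel [0, 1] (array([ 5.76695e+02, -3.22490e+01,  4.60000e-02]), np.float64(652.9))
weight [0] (array([ 5.23283e+02, -2.86693e+02,  2.16000e-01]), np.float64(56.0))
weight [1] (array([ 5.26416e+02, -2.86568e+02,  1.85000e-01]), np.float64(127.3))
weight [0, 1] (array([ 5.24320e+02, -2.86641e+02,  2.02000e-01]), np.float64(191.3))
```

View pics/ov.png

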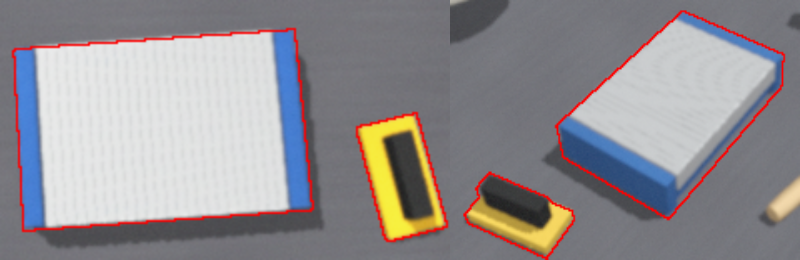

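Both fits agree within a few mm. The panel is at about (577,-32.5) with yaw 0.047, and the weight at about (524,-286.6) with yaw 0.205. I'll go above the panel's middle with the fingers shut.

```bash
cat >> h.py <<'E'
PX,PY,PW=577.,-32.5,.047
def p2w(x,y,z): c,s=np.cos(PW),np.sin(PW); return np.array([PX+c*x-s*y,PY+s*x+c*y,60+z])
def w2p(w): c,s=np.cos(PW),np.sin(PW); d=np.array(w)-[PX,PY,60]; return np.array([c*d[0]+s*d[1],-s*d[0]+c*d[1],d[2]])
def go(w,yaw,tag=""):
    from scipy.spatial.transform import Rotation as Ro
    s=manip.get_state();R=np.array(s["ee_rot"])
    c,q=np.cos(yaw),np.sin(yaw); T=np.array([[c,q,0],[q,-c,0],[0,0,-1]])
    print(tag,Ro.from_matrix(R.T@T).as_rotvec().round(3).tolist(),(R.T@(np.array(w)-s["position"])).round(1).tolist())
E
python3 -c "
from h import *
go(p2w(0,0,20),PW)"
```

```text
[0.0, 0.0, 0.418] [501.2, -287.3, 134.6]
```

>>> step_arm:
  steps:
    - [[0,0,0.418],[501,-287,90],1]
    - [[0,0,0.418],[501,-287,90],1]
    - [[0,0,0.418],[501,-287,90],1]
    - [[0,0,0.418],[501,-287,90],1]
    - [[0,0,0.418],[501,-287,90],1]
    - [[0,0,0.418],[501,-287,90],1]
    - [[0,0,0.418],[501,-287,90],1]
    - [[0,0,0.418],[501,-287,90],1]
    - [[0,0,0.418],[501,-287,90],1]
    - [[0,0,0.418],[501,-287,90],1]
    - [[0,0,0.418],[501,-287,90],1]
    - [[0,0,0.418],[501,-287,134],1]
    - [[0,0,0.418],[501,-287,134],1]
    - [[0,0,0.418],[501,-287,134],1]
    - [[0,0,0.418],[501,-287,134],1]

```text
time_s: 2.68
position: [578.1, -33.7, 82.7]
ee_rot: [[0.999, 0.046, 0.003], [0.046, -0.999, -0.001], [0.003, 0.001, -1.0]]
force: [0.6, 0.4, -0.5]
finger_gap: 0.6
```

Run:
```python
from h import *
s=manip.get_state(); print(w2p(s["position"]).round(2),s["force"],s["finger_gap"],s["ee_rot"].round(3).tolist(),s["time_s"])
im=manip.capture("top");cv2.imwrite("pics/t1.png",im[:,:,::-1])
im=manip.capture("scene");cv2.imwrite("pics/s1.png",im[:,:,::-1])
```

```text
[ 1.07 -1.3  22.68] [ 0.62034121  0.38136777 -0.53345722] 0.5557168485775207 [[0.999, 0.046, 0.003], [0.046, -0.999, -0.001], [0.003, 0.001, -1.0]] 2.675
```

View pics/s1.png

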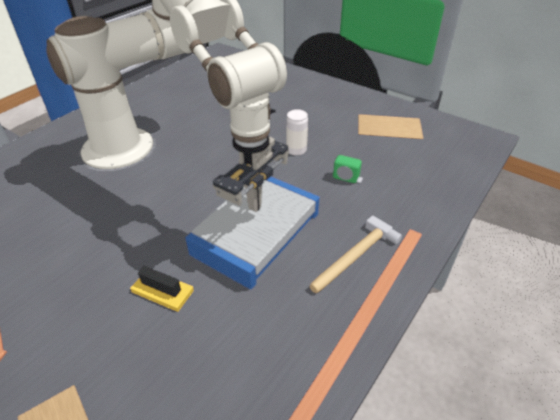

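The shut fingertips stand over the skin near its middle, at about (258,205), and the weight hasn't moved. Now the first press.

>>> step_arm:
  steps:
    - [[0,0,0],[0,0,18],1]
    - [[0,0,0],[0,0,21],1]
    - [[0,0,0],[0,0,23],1]
    - [[0,0,0],[0,0,24],1]
    - [[0,0,0],[0,0,25],1]
    - [[0,0,0],[0,0,25.5],1]
    - [[0,0,0],[0,0,25.5],1]

```text
time_s: 3.65
position: [577.4, -33.2, 57.7]
ee_rot: [[0.999, 0.047, 0.001], [0.047, -0.999, -0.001], [0.001, 0.001, -1.0]]
force: [-6.5, 1.5, 10.0]
finger_gap: 0.2
```

>>> step_arm:
  steps:
    - [[0,0,0],[0,0,0],1]
    - [[0,0,0],[0,0,0],1]

```text
time_s: 3.9
position: [577.9, -33.3, 58.3]
ee_rot: [[0.999, 0.047, 0.002], [0.047, -0.999, -0.001], [0.002, 0.001, -1.0]]
force: [-1.3, 0.5, 4.5]
finger_gap: 0.4
```

>>> step_arm:
  steps:
    - [[0,0,0],[0,0,1],1]
    - [[0,0,0],[0,0,2],1]
    - [[0,0,0],[0,0,2],1]
    - [[0,0,0],[0,0,2],1]

```text
time_s: 4.4
position: [578.0, -33.3, 57.6]
ee_rot: [[0.999, 0.047, 0.002], [0.047, -0.999, -0.001], [0.002, 0.001, -1.0]]
force: [-6.4, 1.4, 11.3]
finger_gap: 0.3
```

Stiff: 11 N at 2.4 mm down, so the band is near y≈-1. Next I'll find both of its edges.

>>> step_arm:
  steps:
    - [[0,0,0],[0,0,-8],1]
    - [[0,0,0],[0,-30,-8],1]
    - [[0,0,0],[0,-30,-8],1]
    - [[0,0,0],[0,-30,-2],1]
    - [[0,0,0],[0,-30,0.5],1]
    - [[0,0,0],[0,-30,1.5],1]
    - [[0,0,0],[0,-30,1.5],1]

```text
time_s: 5.28
position: [577.0, -3.9, 57.4]
ee_rot: [[0.999, 0.046, 0.002], [0.046, -0.999, -0.001], [0.002, 0.001, -1.0]]
force: [-5.0, 1.1, 11.4]
finger_gap: 0.3
```

>>> step_arm:
  steps:
    - [[0,0,0],[0,0,-8],1]
    - [[0,0,0],[0,-30,-8],1]
    - [[0,0,0],[0,-30,-8],1]
    - [[0,0,0],[0,-30,-2],1]
    - [[0,0,0],[0,-30,0.5],1]
    - [[0,0,0],[0,-30,1.5],1]
    - [[0,0,0],[0,-30,1.5],1]

```text
time_s: 6.15
position: [575.8, 25.3, 56.1]
ee_rot: [[0.999, 0.046, 0.002], [0.046, -0.999, -0.002], [0.002, 0.002, -1.0]]
force: [-0.3, -1.9, 3.0]
finger_gap: 0.6
```

Soft here (y≈+58). Bisecting the upper edge at +45.

>>> step_arm:
  steps:
    - [[0,0,0],[0,0,-8],1]
    - [[0,0,0],[0,13,-8],1]
    - [[0,0,0],[0,13,-8],1]
    - [[0,0,0],[0,13,-3],1]
    - [[0,0,0],[0,13,-1],1]
    - [[0,0,0],[0,13,0],1]
    - [[0,0,0],[0,13,0],1]

```text
time_s: 7.02
position: [576.4, 12.2, 56.2]
ee_rot: [[0.999, 0.046, 0.002], [0.046, -0.999, -0.002], [0.002, 0.002, -1.0]]
force: [-0.9, -2.0, 3.4]
finger_gap: 0.4
```

>>> step_arm:
  steps:
    - [[0,0,0],[0,0,-8],1]
    - [[0,0,0],[0,8,-8],1]
    - [[0,0,0],[0,8,-8],1]
    - [[0,0,0],[0,8,-3],1]
    - [[0,0,0],[0,8,-1],1]
    - [[0,0,0],[0,8,0],1]
    - [[0,0,0],[0,8,0],1]

```text
time_s: 7.9
position: [577.0, 4.1, 57.2]
ee_rot: [[0.999, 0.047, 0.002], [0.047, -0.999, -0.002], [0.002, 0.002, -1.0]]
force: [-3.0, -0.3, 8.6]
finger_gap: 0.3
```

>>> step_arm:
  steps:
    - [[0,0,0],[0,0,-8],1]
    - [[0,0,0],[0,-4,-8],1]
    - [[0,0,0],[0,-4,-8],1]
    - [[0,0,0],[0,-4,-2],1]
    - [[0,0,0],[0,-4,0],1]
    - [[0,0,0],[0,-4,1],1]
    - [[0,0,0],[0,-4,1],1]

```text
time_s: 8.78
position: [576.7, 8.2, 56.3]
ee_rot: [[0.999, 0.047, 0.002], [0.047, -0.999, -0.002], [0.001, 0.002, -1.0]]
force: [-0.0, 0.6, 2.7]
finger_gap: 0.6
```

Upper edge lies between world y 4.1 and 8.2. Now the lower edge.

>>> step_arm:
  steps:
    - [[0,0,0],[0,0,-9],1]
    - [[0,0,0],[0,61,-9],1]
    - [[0,0,0],[0,61,-9],1]
    - [[0,0,0],[0,61,-9],1]
    - [[0,0,0],[0,61,-3],1]
    - [[0,0,0],[0,61,-1],1]
    - [[0,0,0],[0,61,0],1]
    - [[0,0,0],[0,61,0],1]

```text
time_s: 9.78
position: [579.5, -52.1, 56.5]
ee_rot: [[0.999, 0.047, 0.001], [0.047, -0.999, -0.001], [0.001, 0.001, -1.0]]
force: [-0.2, 2.2, 2.2]
finger_gap: 0.6
```

Soft at -52. Trying -42.

>>> step_arm:
  steps:
    - [[0,0,0],[0,0,-8],1]
    - [[0,0,0],[0,-10,-8],1]
    - [[0,0,0],[0,-10,-8],1]
    - [[0,0,0],[0,-10,-3],1]
    - [[0,0,0],[0,-10,-1],1]
    - [[0,0,0],[0,-10,0],1]
    - [[0,0,0],[0,-10,0],1]

```text
time_s: 10.65
position: [579.1, -42.1, 56.9]
ee_rot: [[0.999, 0.047, 0.001], [0.047, -0.999, -0.001], [0.001, 0.001, -1.0]]
force: [-1.8, 1.2, 4.6]
finger_gap: 0.7
```

>>> step_arm:
  steps:
    - [[0,0,0],[0,0,0.8],1]
    - [[0,0,0],[0,0,1.5],1]
    - [[0,0,0],[0,0,1.5],1]
    - [[0,0,0],[0,0,1.5],1]

```text
time_s: 11.15
position: [579.2, -42.2, 56.2]
ee_rot: [[0.999, 0.047, 0.001], [0.047, -0.999, -0.001], [0.001, 0.001, -1.0]]
force: [-2.8, 0.3, 8.7]
finger_gap: 0.6
```

>>> step_arm:
  steps:
    - [[0,0,0],[0,0,-8],1]
    - [[0,0,0],[0,4,-8],1]
    - [[0,0,0],[0,4,-8],1]
    - [[0,0,0],[0,4,-3],1]
    - [[0,0,0],[0,4,-1],1]
    - [[0,0,0],[0,4,0],1]
    - [[0,0,0],[0,4,0],1]

```text
time_s: 12.02
position: [579.4, -46.3, 56.3]
ee_rot: [[0.999, 0.047, 0.001], [0.047, -0.999, -0.002], [0.001, 0.002, -1.0]]
force: [-0.5, -1.8, 2.8]
finger_gap: 0.6
```

Edges are about -44.2 and +6.2 in world y, so the felt width is 50 mm (30 mm tip plus 20 mm band). That puts the brace line at world y≈-19 (panel y≈+13.5). Now the weight.

```bash
python3 -c "
from h import *
print(w2p([578,-19,60]))
go([524.3,-286.6,120],.205)
go([524.3,-286.6,22],.205)"
```

```text
[ 1.63316213 13.4381093   0.        ]
 [0.002, -0.001, -0.158] [-66.2, 237.5, -63.4]
 [0.002, -0.001, -0.158] [-66.3, 237.4, 34.6]
```

>>> step_arm:
  steps:
    - [[0,0,0],[0,0,-60],1]
    - [[0,0,0],[0,0,-63],0]
    - [[0,0,-0.158],[-66,237.5,-63],-1]
    - [[0,0,-0.158],[-66,237.5,-63],-1]
    - [[0,0,-0.158],[-66,237.5,-63],-1]
    - [[0,0,-0.158],[-66,237.5,-63],-1]
    - [[0,0,-0.158],[-66,237.5,-63],-1]
    - [[0,0,-0.158],[-66,237.5,-63],-1]
    - [[0,0,-0.158],[-66,237.5,-63],-1]
    - [[0,0,-0.158],[-66,237.5,-63],-1]

```text
time_s: 13.28
position: [524.9, -285.2, 119.4]
ee_rot: [[0.979, 0.205, 0.001], [0.205, -0.979, -0.001], [0.0, 0.001, -1.0]]
force: [0.7, -0.2, -0.3]
finger_gap: 88.6
```

Run:
```python
from h import *
s=manip.get_state(); print(s["position"],s["finger_gap"],s["time_s"])
go([524.3,-286.6,22],.205)
im=manip.capture("scene");cv2.imwrite("pics/s2.png",im[:,:,::-1])
im=manip.capture("top");cv2.imwrite("pics/t2.png",im[:,:,::-1])
```

```text
[ 524.88481285 -285.18527238  119.44577136] 88.60692820120143 13.275
 [0.001, -0.0, 0.002] [-0.9, 1.1, 97.4]
```

View pics/s2.png

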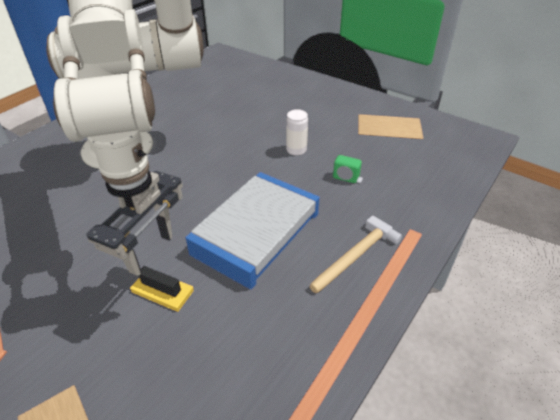

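The open fingers straddle the grip at about (160,282), and the weight is still in place. Now down and close.

>>> step_arm:
  grip_force: 40
  steps:
    - [[0,0,0],[-1,1,50],-1]
    - [[0,0,0],[-1,1,85],-1]
    - [[0,0,0],[-1,1,95],-1]
    - [[0,0,0],[-1,1,97],-1]
    - [[0,0,0],[-1,1,97],-1]
    - [[0,0,0],[-1,1,97],0]
    - [[0,0,0],[-1,1,97],1]
    - [[0,0,0],[-1,1,97],1]
    - [[0,0,0],[-1,1,97],1]
    - [[0,0,0],[-1,1,97],1]
    - [[0,0,0],[-1,1,97],1]
    - [[0,0,0],[-1,1,97],1]

```text
time_s: 14.88
position: [524.1, -286.8, 22.6]
ee_rot: [[0.979, 0.205, 0.001], [0.205, -0.979, -0.001], [0.001, 0.001, -1.0]]
force: [-1.7, 9.4, 2.8]
finger_gap: 24.0
```

>>> step_arm:
  steps:
    - [[0,0,0],[0,0,-10],1]
    - [[0,0,0],[0,0,-30],1]
    - [[0,0,0],[0,0,-60],1]
    - [[0,0,0],[0,0,-95],1]
    - [[0,0,0],[0,0,-110],1]
    - [[0,0,0],[0,0,-110],1]
    - [[0,0,0],[0,0,-110],1]
    - [[0,0,0],[0,0,-110],1]

```text
time_s: 15.88
position: [523.0, -285.8, 130.6]
ee_rot: [[0.979, 0.205, -0.002], [0.205, -0.979, 0.001], [-0.002, -0.002, -1.0]]
force: [-0.2, 0.6, -9.3]
finger_gap: 23.9
```

Run:
```python
from h import *
s=manip.get_state(); print(s["position"],s["finger_gap"],s["force"],s["moment"],s["time_s"])
go(p2w(0,13.4,0)+[0,0,70],PW)
im=manip.capture("scene");cv2.imwrite("pics/s3.png",im[:,:,::-1])
im=manip.capture("top");cv2.imwrite("pics/t3.png",im[:,:,::-1])
```

```text
[ 522.98744935 -285.82020584  130.58018993] 23.857572608454607 [-0.2495944   0.57394391 -9.32964281] [ 0.02297783  0.09217731 -0.00861166] 15.875
 [-0.002, 0.002, 0.159] [106.9, -250.1, 0.9]
```

View pics/s3.png

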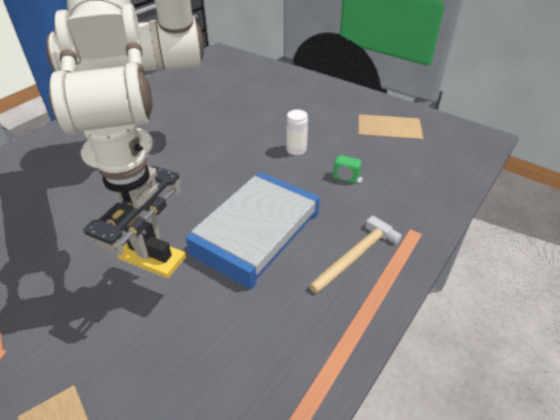

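The weight is lifted (9.3 N, plate looks level at (152,258)). Carrying it over the brace line.

>>> step_arm:
  steps:
    - [[0,0,0.05],[25,-60,0],1]
    - [[0,0,0.1],[50,-115,0],1]
    - [[0,0,0.159],[75,-170,0],1]
    - [[0,0,0.159],[95,-220,0],1]
    - [[0,0,0.159],[105,-243,0],1]
    - [[0,0,0.159],[107,-250,0],1]
    - [[-0.002,0.002,0.159],[107,-250,0],1]
    - [[-0.002,0.002,0.159],[107,-250,0],1]
    - [[-0.002,0.002,0.159],[107,-250,0],1]
    - [[-0.002,0.002,0.159],[107,-250,0],1]

```text
time_s: 17.23
position: [576.9, -20.3, 131.4]
ee_rot: [[0.999, 0.046, 0.001], [0.046, -0.999, -0.001], [0.001, 0.001, -1.0]]
force: [0.2, -0.4, -9.9]
finger_gap: 23.8
```

Run:
```python
from h import *
s=manip.get_state(); print(s["position"],w2p(s["position"]),s["finger_gap"],s["force"],s["moment"],s["time_s"])
go(p2w(0,13.4,0)+[0,0,22.5],PW)
im=manip.capture("scene");cv2.imwrite("pics/s4.png",cv2.resize(im[120:290,160:340,::-1],None,fx=3,fy=3,interpolation=cv2.INTER_CUBIC))
```

```text
[576.94136651 -20.25927187 131.4021829 ] [ 0.5165337  12.22996549 71.4021829 ] 23.75411320614327 [ 0.22640576 -0.42728091 -9.87069284] [ 0.05933725 -0.03226367 -0.02662014] 17.225
 [0.001, -0.001, -0.001] [-0.6, -1.2, 48.9]
```

View pics/s4.png

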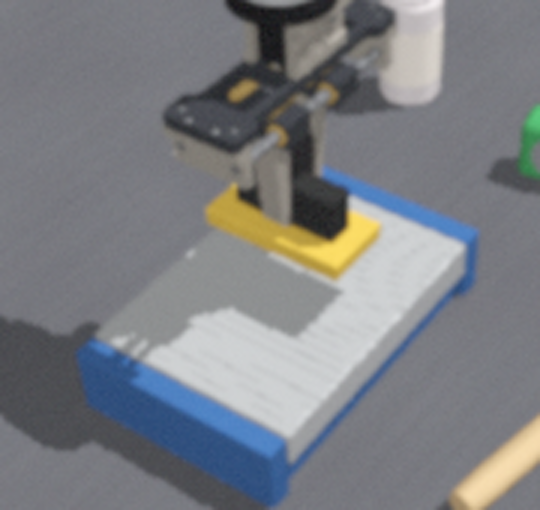

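Weight level and centred over the skin at (295,235) in the crop. Lowering softly.

>>> step_arm:
  steps:
    - [[0,0,0],[-0.5,-1,15],1]
    - [[0,0,0],[-0.5,-1,28],1]
    - [[0,0,0],[-0.5,-1,36],1]
    - [[0,0,0],[-0.5,-1,41],1]
    - [[0,0,0],[-0.5,-1,45],1]
    - [[0,0,0],[-0.5,-1,47],1]
    - [[0,0,0],[-0.5,-1,48],1]
    - [[0,0,0],[-0.5,-1,49],1]
    - [[0,0,0],[-0.5,-1,49],1]
    - [[0,0,0],[-0.5,-1,49],1]

```text
time_s: 18.52
position: [576.7, -19.2, 82.7]
ee_rot: [[0.999, 0.046, 0.002], [0.046, -0.999, -0.001], [0.002, 0.001, -1.0]]
force: [-0.0, -0.6, -8.2]
finger_gap: 23.4
```

Just touching. Lowering the last couple of millimetres.

>>> step_arm:
  steps:
    - [[0,0,0],[0,0,0.7],1]
    - [[0,0,0],[0,0,1.3],1]
    - [[0,0,0],[0,0,1.9],1]
    - [[0,0,0],[0,0,2.4],1]
    - [[0,0,0],[0,0,2.4],1]
    - [[0,0,0],[0,0,2.4],1]

```text
time_s: 19.27
position: [576.7, -19.2, 80.6]
ee_rot: [[0.999, 0.046, 0.002], [0.046, -0.999, -0.001], [0.002, 0.001, -1.0]]
force: [-3.6, -0.2, -2.9]
finger_gap: 23.6
```

>>> step_arm:
  steps:
    - [[0,0,0],[0,0,0.3],1]
    - [[0,0,0],[0,0,0.6],1]
    - [[0,0,0],[0,0,0.6],1]
    - [[0,0,0],[0,0,0.6],1]

```text
time_s: 19.77
position: [576.7, -19.3, 80.3]
ee_rot: [[0.999, 0.046, 0.002], [0.046, -0.999, -0.001], [0.002, 0.002, -1.0]]
force: [-4.7, 0.1, -0.3]
finger_gap: 24.0
```

Fully supported only 2.3 mm down. Letting go.

>>> step_arm:
  steps:
    - [[0,0,0],[0,0,0],0.3]
    - [[0,0,0],[0,0,0],0.1]
    - [[0,0,0],[0,0,0],-0.2]
    - [[0,0,0],[0,0,0],-0.5]
    - [[0,0,0],[0,0,0],-0.5]
    - [[0,0,0],[0,0,0],-0.5]

```text
time_s: 20.52
position: [576.7, -19.3, 80.3]
ee_rot: [[0.999, 0.046, 0.002], [0.046, -0.999, -0.001], [0.002, 0.002, -1.0]]
force: [0.2, -0.3, 0.3]
finger_gap: 68.8
```

>>> step_arm:
  steps:
    - [[0,0,0],[0,0,-20],-0.5]
    - [[0,0,0],[0,0,-60],-0.5]
    - [[0,0,0],[0,0,-110],-0.5]
    - [[0,0,0],[-50,0,-150],-0.5]
    - [[0,0,0],[-110,50,-150],-0.5]
    - [[0,0,0],[-160,100,-150],-0.5]
    - [[0,0,0],[-200,150,-150],-0.5]
    - [[0,0,0],[-200,200,-150],-0.5]
    - [[0,0,0],[-200,250,-150],-0.5]
    - [[0,0,0],[-200,250,-150],-0.5]
    - [[0,0,0],[-200,250,-150],-0.5]

```text
time_s: 21.9
position: [388.2, -277.5, 230.1]
ee_rot: [[0.999, 0.046, 0.001], [0.046, -0.999, -0.0], [0.001, 0.001, -1.0]]
force: [-1.1, -0.0, 0.2]
finger_gap: 69.0
```

Run:
```python
from h import *
s=manip.get_state(); print(s["position"],s["finger_gap"],s["force"],s["time_s"])
for n in ("scene","top"):
    im=manip.capture(n)[:,:,::-1].copy();cv2.imwrite(f"pics/{n}5.png",im)
    p=p2w(0,13.4,0)
    im2=im.copy()
    for b in WEIGHT:
        c,q=np.cos(PW),np.sin(PW); R=np.array([[c,-q,0],[q,c,0],[0,0,1]])
        h=cv2.convexHull(proj(n,b@R.T+p+[0,0,-2.3]).astype(np.float32)); cv2.polylines(im2,[np.round(h*16).astype(np.int32)],True,(0,0,255),1,cv2.LINE_AA,4)
    cr=(slice(130,290),slice(160,340)) if n=="scene" else (slice(170,300),slice(225,395))
    a=np.hstack([cv2.resize(x[cr],(400,350),interpolation=cv2.INTER_CUBIC) for x in (im,im2)]);cv2.imwrite(f"pics/{n}5c.png",a)
```

```text
[ 388.19306082 -277.53625485  230.11578754] 69.01642815339805 [-1.07162194 -0.01663365  0.24556848] 21.9
```

View pics/scene5c.png

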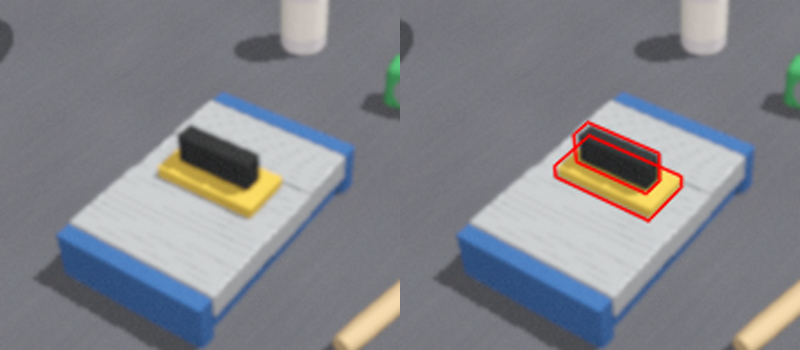

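View pics/top5c.png

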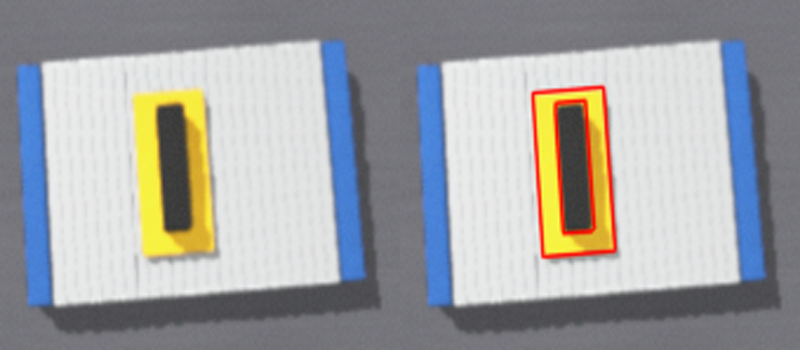

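View pics/scene5.png

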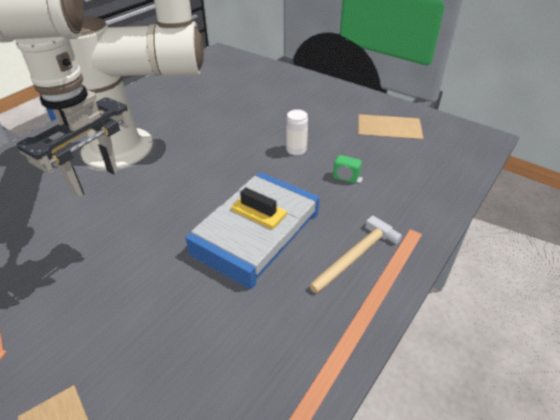

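The weight stands on the skin at about (260,208) in the scene view, and the bystanders are unmoved. The overlay is off by about 2 px, so I'll check sinking and tilt with a 6-DOF fit, correcting each camera's offset with the panel.

Run:
```python
from h import *
from scipy.spatial.transform import Rotation as Ro
from scipy.optimize import least_squares
ns=["scene","top"]
ims={n:cv2.imread(f"pics/{n}5.png") for n in ns}
roi={"scene":(slice(180,235),slice(225,295)),"top":(slice(195,275),slice(270,325))}
PP={"top":np.array([577.43,-32.8,.046]),"scene":np.array([573.7,-30.36,.054])}
def lab(n):
    hsv=cv2.cvtColor(ims[n],cv2.COLOR_BGR2HSV);H,S,V=[hsv[:,:,i].astype(int) for i in range(3)]
    r=np.zeros(H.shape,bool);r[roi[n]]=1
    k=r&(V<75); y=r&(H>12)&(H<35)&(S>90)
    return largest(y|k),largest(k)
def S(n,parts,p):
    q0=PP[n]
    Rp=Ro.from_euler('z',q0[2]).as_matrix(); Rw=Ro.from_euler('xyz',p[3:6]).as_matrix()
    M=np.zeros((420,560),np.uint8)
    for b in parts:
        w=((b@Rw.T)+[p[0],p[1],60+p[2]])@Rp.T+[q0[0],q0[1],0]
        h=cv2.convexHull(proj(n,w).astype(np.float32)).reshape(-1,2)
        cv2.fillConvexPoly(M,np.round(h*256).astype(np.int32),255,cv2.LINE_AA,8)
    return cv2.GaussianBlur(M/255.,(0,0),1.5)
L={n:[cv2.GaussianBlur(m.astype(float),(0,0),1.5) for m in lab(n)] for n in ns}
def mk(sel):
    def f(p): return sum(((S(n,WEIGHT,p)-L[n][0])**2).sum()+((S(n,WEIGHT[1:],p)-L[n][1])**2).sum() for n in sel)
    return f
for sel in (["scene","top"],["scene"],["top"]):
    f=mk(sel); p0=np.array([0,13.4,-2.3,0,0,0.])
    r=minimize(f,p0,method="Nelder-Mead",options=dict(initial_simplex=[p0]+[p0+d for d in np.diag([6,6,6,.1,.1,.1])],maxiter=900,xatol=.01,fatol=.01))
    print(sel,round(f(p0),1),round(r.fun,1),r.x.round(3))
# tilt scan with x,y,z,yaw free
f=mk(ns)
for roll in (-.15,-.1,-.05,0,.05,.1,.15):
    g=lambda q:f([q[0],q[1],q[2],roll,0,q[3]])
    p0=np.array([0,13,-3,0]);r=minimize(g,p0,method="Nelder-Mead",options=dict(initial_simplex=[p0]+[p0+d for d in np.diag([6,6,6,.1])],maxiter=400,xatol=.01,fatol=.01))
    print(roll,round(r.fun,1),r.x.round(2))
```

```text
['scene', 'top'] 412.9 324.8 [ 1.05  13.874 -8.52  -0.016 -0.054 -0.027]
['scene'] 271.2 117.1 [ 9.474 17.909 -1.995  0.253 -0.167 -0.208]
['top'] 141.7 64.9 [ 3.9740e+00  1.1763e+01 -4.7752e+01 -2.6000e-02 -5.3000e-02  1.0000e-03]Traceback (most recent call last):
  File "<stdin>", line 34, in <module>
    res = _minimize_neldermead(fun, x0, args, callback, bounds=bounds,
                               **options)
    fxcc = func(xcc)
    fx = function(np.copy(x), *(wrapper_args + args))
  File "<stdin>", line 33, in <lambda>
  File "<stdin>", line 24, in f
  File "<stdin>", line 24, in <genexpr>
  File "<stdin>", line 19, in S
  File "h.py", line 11, in proj
    c=manip.calibration(n); V=np.array(c["view"],float)
ValueError: time passes only in moves, steps and waits
```

The fit is poorly conditioned and disagrees with itself (z came out at -8.5, -2 and -48 depending on the cameras used). I'll look closely at the pictures with overlays instead.

Run:
```python
from h import *
out=[]
c,q=np.cos(PW),np.sin(PW); R=np.array([[c,-q,0],[q,c,0],[0,0,1]])
im=cv2.imread("pics/scene5.png")[170:285,180:330]
k=5
big=cv2.resize(im,None,fx=k,fy=k,interpolation=cv2.INTER_CUBIC)
def dr(P,col):
    u=(proj("scene",P)-[180,170]+.5)*k
    cv2.polylines(big,[np.round(u*16).astype(np.int32)],True,col,1,cv2.LINE_AA,4)
def loc(x,y,z): return np.array([x,y,z])@R.T+[PX,PY,60]
dr([loc(a,b,0) for a,b in((-90,-142),(90,-142),(90,142),(-90,142))],(0,0,255))
dr([loc(a,b,0) for a,b in((-90,-122),(90,-122),(90,122),(-90,122))],(0,0,255))
for z,col in((-2.3,(0,160,0)),(-8,(255,0,255))):
    dr([loc(a,13.4+b,z+16) for a,b in((-60,-30),(60,-30),(60,30),(-60,30))],col)
    dr([loc(a,13.4+b,z+54) for a,b in((-45,-12),(45,-12),(45,12),(-45,12))],col)
cv2.imwrite("pics/z1.png",big)
```

```text
(no output)
```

View pics/z1.png

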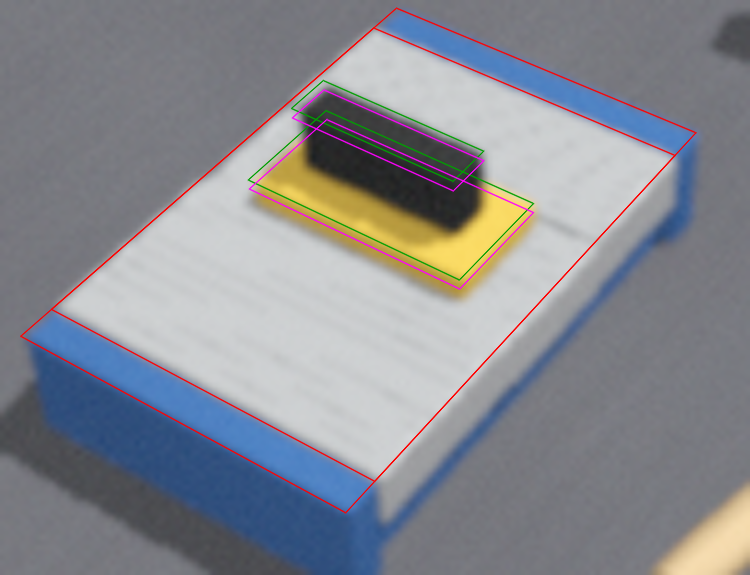

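The model lines are off by up to about 1.5 px even on the panel, so the picture can't separate 2 mm from 8 mm of sinking. A very light touch on top of the grip will settle it. I expect the top at about 111.7.

Run:
```python
from h import *
go([576.7,-19.3,130],PW); go(p2w(0,13.4,0)+[0,0,70],PW)
```

```text
[0.001, -0.002, 0.001] [200.2, -248.3, 100.4]
 [0.001, -0.002, 0.001] [199.9, -248.5, 100.4]
```

>>> step_arm:
  steps:
    - [[0,0,0],[40,-50,0],1]
    - [[0,0,0],[80,-100,0],1]
    - [[0,0,0],[120,-150,0],1]
    - [[0,0,0],[160,-200,20],1]
    - [[0,0,0],[190,-235,40],1]
    - [[0,0,0],[200,-248,70],1]
    - [[0,0,0],[200,-248,90],1]
    - [[0,0,0],[200,-248,100],1]
    - [[0,0,0],[200,-248,104],1]
    - [[0,0,0],[200,-248,106],1]
    - [[0,0,0],[200,-248,106],1]
    - [[0,0,0],[200,-248,106],1]

```text
time_s: 23.5
position: [576.9, -19.9, 125.0]
ee_rot: [[0.999, 0.048, 0.003], [0.048, -0.999, -0.001], [0.003, 0.001, -1.0]]
force: [-0.3, 0.9, -0.6]
finger_gap: 0.4
```

>>> step_arm:
  steps:
    - [[0,0,0],[0,0,6],1]
    - [[0,0,0],[0,0,9],1]
    - [[0,0,0],[0,0,11],1]
    - [[0,0,0],[0,0,12],1]
    - [[0,0,0],[0,0,12],1]

```text
time_s: 24.12
position: [577.0, -19.9, 113.0]
ee_rot: [[0.999, 0.048, 0.003], [0.048, -0.999, -0.001], [0.003, 0.001, -1.0]]
force: [-0.7, 0.2, 0.0]
finger_gap: 0.5
```

>>> step_arm:
  steps:
    - [[0,0,0],[0,0,0.4],1]
    - [[0,0,0],[0,0,0.8],1]
    - [[0,0,0],[0,0,0.8],1]

```text
time_s: 24.5
position: [577.0, -19.9, 112.2]
ee_rot: [[0.999, 0.048, 0.003], [0.048, -0.999, -0.001], [0.003, 0.001, -1.0]]
force: [-0.4, 1.0, -0.1]
finger_gap: 0.4
```

>>> step_arm:
  steps:
    - [[0,0,0],[0,0,0.4],1]
    - [[0,0,0],[0,0,0.8],1]
    - [[0,0,0],[0,0,0.8],1]

```text
time_s: 24.88
position: [577.0, -19.9, 111.8]
ee_rot: [[0.999, 0.048, 0.003], [0.048, -0.999, -0.001], [0.003, 0.002, -1.0]]
force: [-1.3, 1.1, 2.6]
finger_gap: 0.5
```

Contact at ≈111.9, so the underside is about 2.1 mm down and hasn't sunk. Quick tilt check: touch the left and right edges of the grip top.

>>> step_arm:
  steps:
    - [[0,0,0],[0,0,-5],1]
    - [[0,0,0],[0,20,-5],1]
    - [[0,0,0],[0,20,-5],1]
    - [[0,0,0],[0,20,-2],1]
    - [[0,0,0],[0,20,-0.6],1]
    - [[0,0,0],[0,20,-0.2],1]
    - [[0,0,0],[0,20,-0.2],1]

```text
time_s: 25.75
position: [578.0, -39.7, 111.9]
ee_rot: [[0.999, 0.048, 0.003], [0.048, -0.999, -0.001], [0.003, 0.001, -1.0]]
force: [0.8, 0.4, 0.4]
finger_gap: 0.3
```

>>> step_arm:
  steps:
    - [[0,0,0],[0,0,-5],1]
    - [[0,0,0],[0,-40,-5],1]
    - [[0,0,0],[0,-40,-5],1]
    - [[0,0,0],[0,-40,-5],1]
    - [[0,0,0],[0,-40,-2],1]
    - [[0,0,0],[0,-40,-0.4],1]
    - [[0,0,0],[0,-40,0],1]
    - [[0,0,0],[0,-40,0],1]

```text
time_s: 26.75
position: [576.1, -0.1, 111.9]
ee_rot: [[0.999, 0.048, 0.003], [0.048, -0.999, -0.002], [0.003, 0.002, -1.0]]
force: [0.3, 0.0, 1.3]
finger_gap: 0.3
```

Both edges are at about 112 (within a few tenths of a mm over 24 mm), so it's level. Retreating and handing in.

>>> step_arm:
  steps:
    - [[0,0,0],[0,0,-20],1]
    - [[0,0,0],[0,0,-70],1]
    - [[0,0,0],[-40,30,-110],1]
    - [[0,0,0],[-90,80,-120],1]
    - [[0,0,0],[-140,130,-120],1]
    - [[0,0,0],[-180,180,-120],1]
    - [[0,0,0],[-190,230,-120],1]
    - [[0,0,0],[-190,250,-120],1]
    - [[0,0,0],[-190,250,-120],1]
    - [[0,0,0],[-190,250,-120],1]

```text
time_s: 28.0
position: [398.1, -257.8, 231.7]
ee_rot: [[0.999, 0.048, 0.003], [0.048, -0.999, -0.001], [0.003, 0.001, -1.0]]
force: [-0.5, -0.3, 1.1]
finger_gap: 0.4
```

Run:
```python
from h import *
for n in ("scene","top"):
    im=manip.capture(n)[:,:,::-1].copy();cv2.imwrite(f"pics/{n}6.png",im)
    d=cv2.absdiff(im,cv2.imread(f"pics/{n}5.png")); cr=(slice(130,290),slice(160,340)) if n=="scene" else (slice(170,300),slice(225,395))
    print(n,d[cr].mean(),d[cr].max())
```

```text
scene 1.3562731481481483 33
top 1.342187028657617 17
```

View pics/top6.png

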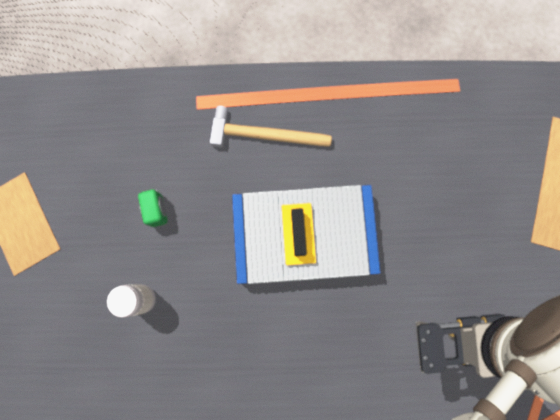

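The weight stands unchanged at about (298,235), parallel to the swage lines. The can, tape measure and hammer are where they were, and the arm is clear.

```bash
python3 -c "
from rig import manip
print(manip.job_done())"
```

```text
the job is handed in; nothing more can be done
None
```

The weight is standing on the skin over the brace, released, and the job was handed in at about 28 s of the 72 s allowed. No verdict was reported back.

**Finding the brace:** I pressed the skin with shut fingertips, at most 11.4 N in the readings. The skin felt stiff from world y ≈ -44 to +6 mm, which puts the brace at y ≈ -19 mm (panel y ≈ +13.5 mm). I then picked up the weight, lowered it softly there along the brace near mid-length, let go and moved the arm clear.

**Last checks:**
- **Height:** the skin took the full weight before release. A light touch on the grip top afterwards found it at about 111.9 mm, so the underside is about 2.1 mm down.
- **Level:** touches on the left and right edges of the grip top were within a few tenths of a millimetre, so sideways tilt is about 0.02 rad at most. Front-to-back tilt was only judged by eye.
- **Surroundings:** the final pictures show the weight unchanged by these touches, and the can, tape measure and hammer where they were.

**Disagreement:** the camera fit of the weight's pose after placing was unusable. It gave depths of -8.5, -2 and -48 mm depending on which views I used, so I relied on the touch checks for depth and tilt.

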